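Stow the push shoe in its dock and pin it

TASK

Put the orange saw push shoe away in its wooden dock: hold it upright over the dock's open deck and slide it toe first, edgewise, into the slot until it is fully home against the stop. Then take the red-headed keeper pin out of the tool block and put it upright, all the way down, into the hole in the deck behind the shoe's heel, and let go of everything. Leave the glue bottle, paint can, screw jar and tape measure where they stand.

Things in the scene. Friction and masses are not known exactly. Their poses are not given: they have to be found in the camera images.
- shoe_handle (a point): Centre of the handle of the orange push shoe, an upright flat tool 20 mm thick (y), about 0.2 kg, standing loose on its sole. x points to the toe, z up. Handle: 60 mm long (x), 20 mm thick, up to 100 mm above the underside. This point: 70 mm above the underside, 135 mm behind the toe end, 65 mm ahead of the heel end. Pinch across the 20 mm from above.
- shoe_toe (a point): Middle of the lower front edge of the push shoe: foremost end of its sole, at the height of the underside. The sole is a bar 200 mm long (x), 20 mm wide (y), 30 mm high. The shoe balances about 7 mm ahead of the handle's centre. Axes as for shoe_handle (x out of the toe, z up).
- dock: Wooden dock fixed to the bench. Origin at bench level below the slot's mouth, on the centre line; x points into the slot (sliding direction), z up. Solid deck 30 mm high, 80 mm wide, from x = -130 to 115 mm. The slot runs on the deck from x = 0 to an end stop at x = 100 mm; 24 mm wide, 36 mm high, cheeks 28 mm thick, roof 15 mm thick (top 81 mm above the bench).
- slot_mouth (a point): Middle of the slot's mouth at deck height: 30 mm above the dock's origin, same axes. Two red flared guides, 36 mm high, stand before it on the deck from x = -23 mm to 0 and widen the entry to about 40 mm; before them the deck is bare, and open above. Shoe home: its toe at x = 100 mm (end stop), its heel at x = -100 mm, its handle still outside.
- pin_hole (a point): Centre of the mouth of the round keeper hole in the dock's deck, on the deck's top face (30 mm above the bench), on the dock's centre line at x = -112 mm of the dock. Hole 14.5 mm wide with a small chamfer, 28 mm deep, blind. Axes as the dock's. The sole of a shoe that is not home covers it.
- pin_head (a point): Centre of the red round head of the loose keeper pin (about 0.09 kg, 104 mm long, z up along it). Head 26 mm in diameter, 24 mm high; steel shank 12 mm in diameter with tapered foot. Head's underside is 80 mm, this point 92 mm above the foot. It starts upright in the tool block's hole, foot 28 mm below the block's top; draw it straight up.
- pin_tip (a point): Lower end (foot) of the keeper pin, on its axis.
- tool_block: Dark wooden block fixed to the bench, 60 (x) by 124 (y) by 45 mm high, origin under its centre; the pin stands in a hole in the middle of its top. At 42 mm to either side along y a screwdriver handle stands fixed (yellow, blue; 28 mm in diameter, top 111 mm above the bench), with no room for a finger between: close on the pin head along the block's x.
- glue_bottle: White glue bottle standing upright, 64 mm in diameter, 150 mm high; origin under its centre. Leave alone.
- paint_can: Steel paint can with a blue label, 72 mm in diameter, 100 mm high; origin under its centre. Leave alone.
- screw_jar: Glass jar with a steel cap, 66 mm in diameter, 85 mm high; origin under its centre. Leave alone.
- tape_measure: Yellow and black tape measure, 70 by 40 by 62 mm high; origin under its centre. Leave alone.

How it is judged:
By the outcome, as a careful person would: the job done as asked, in the order asked, and still so for the second after the job is handed in, with the robot touching nothing.
It also fails if it takes over 72 s, if anything falls off the work surface, if the arm or the gripper's body presses on something with over 40 N, if the wrist force passes 120 N, or if a joint passes its speed limit or range.

ROBOT

A 7-joint arm with a two-finger parallel gripper is mounted at the origin on the work surface. World frame = base frame: x ahead of the robot, y to its left, z up, the work surface at z = 0. Lengths are in m, angles in rad, forces in N, time in s.
With the tool pointing down it reaches from about 0.425 to 1.025 m from the base axis. Payload 9.4 kg.
Tool frame: the origin (TCP) lies at the very end of the fingers, on their centre line; the grasp point (between the pads) lies 19 mm behind it; z points along the fingers, y is the line along which they close (so a half turn about z gives the same grasp; the last joint's range is limited). The gripper opens to 93 mm and grips with 3 to 60 N. Pads are 15 mm wide; open, the fingers measure 128 mm over their backs; the gripper's body (75 mm by 188 mm) begins 65 mm behind the grasp point.
Start: joints at [-1.24, 0.599, -0.003, 1.599, 0.002, 0.943, -0.08], TCP at [0.288, 0.666, 0.219] pointing down, gripper open.
Joint ranges: [-2.57, 2.57], [-0.35, 1.97], [-1.29, 1.29], [0.11, 2.56], [-1.05, 4.19], [0.11, 1.86], [-2.63, 2.63]. Speed limits (rad/s): [2.22, 2.22, 3.01, 3.01, 3.14, 3.14, 3.14].

INTERFACE

Orientations are given as a rotation vector (axis times angle).
In Python, from plant import arm gives the robot as it stands.
- The arm moves only by the shell command python3 -m jog 'ROWS' [FORCE]. ROWS is JSON, a list of rows, each a list of 3 entries, a list of its own where there are three numbers: the shift along the world's x, y, z in mm, then the turn about the world's z in degrees, then the finger opening in mm, from 0 to 93. A call has 1 to 5 rows; each row is the pose to reach, as a shift and turn from the pose commanded when the call began; what a row does not reach only later rows make up. A row lasts 1/12 s, in which the tool goes at most 41.7 mm and 7.16 degrees, less where a joint would pass 70% of its speed; a pose out of reach is approached as far as the arm can. A call with a gripper value outside its range is refused whole. The fingers move at their own pace and stop on an object; FORCE is the grip in N (left out, the last holds). Time passes only in rows, so rows that repeat a pose let the fingers close. It gives the time, the measured TCP pose, the force, the opening and the grip force at its end, in the units of the state.
- arm.observe(): the state, without advancing time (a new reading comes with each control period).
- arm.read_camera(name): name is "scene" or "top" or "wrist"; returns the picture (420x560x3 uint8, red, green, blue); there is no depth.
- arm.camera_params(name): a dict with "fx", "fy", "cx", "cy" (pixels), "xyz" and "orientation" of the camera in the world. Camera axes: x right, y up, looking along -z (the intrinsics and any distortion apply to the point x, -y, -z); pixel columns grow to the right and rows downward; lengths in m; the calibration is good to about 2 mm. The wrist camera is an equidistant fisheye: a pixel r from the principal point sees the ray r / f radians off the axis. A picture is of the moment at which its call begins: read the wrist's pose just before it. camera_params takes no time and is no camera call; for the wrist camera it gives the pose at the moment of the call.
- arm.sign_off(): hands the job in; it is judged then, once.
The state is a dict: "time_s": time; "q": joint angles; "qd": joint speeds; "tau": joint torques, N m; "position": TCP position; "tool_rot": TCP orientation; "ft_force": force on the tool from outside, world axes, zero at the start; "wrist_torque": the same for the moment, N m; "opening": finger opening in m; "gripper_force": force on a finger pad.
Only numpy, scipy, OpenCV 4.12 (cv2) and the standard library are available. Lean on these libraries where they do the work, as an engineer would, in place of code of your own. Each camera call takes 0.05 s, during which the arm holds its last target. There are 200 camera calls.

## Working session

There is one attempt and no reset: what is moved stays moved. The work goes in short steps, Python scripts to look and compute and a shell command to move; the robot and the scene stay as the last step left them, time stands still between calls to the robot, and variables do not carry over. Pictures are saved under pics/ and viewed, at most 10 in all, crops included, and the job is handed in when it is done.

```bash
mkdir -p pics; ls; python3 - <<'E'
from plant import arm
import cv2
for n in ["scene","top"]:
    p=arm.camera_params(n); print(n,p)
    cv2.imwrite(f"pics/{n}0.png",arm.read_camera(n)[:,:,::-1])
print(arm.camera_params("wrist")); s=arm.observe(); print(s["time_s"],s["position"],s["tool_rot"],s["opening"])
E
```

```text
pics
scene {'fx': 525.8956108998918, 'fy': 525.8956108998918, 'cx': 277.57929118884823, 'cy': 208.75471927840354, 'xyz': array([ 1.50911322, -0.16426186,  0.74853064]), 'orientation': array([0.80148195, 0.68600916, 1.26955835])}
top {'fx': 385.1912714544407, 'fy': 385.1912714544407, 'cx': 275.1408292076561, 'cy': 201.54016747970496, 'xyz': array([0.4656327 , 0.00524375, 0.86974371]), 'orientation': array([ 0.09211165, -0.08635468, -1.57966377])}
{'fx': 325.19226210127806, 'fy': 325.19226210127806, 'cx': 280.7442331445688, 'cy': 211.45994270188126, 'xyz': array([0.21205242, 0.69783939, 0.38311414]), 'orientation': array([-0.26226204, -0.16959719,  1.15406471])}
0.1 [0.2873699  0.66513806 0.21784596] [-6.35978133e-01 -3.07640761e+00  2.20034464e-03] 0.09330355370970368
```

View pics/top0.png

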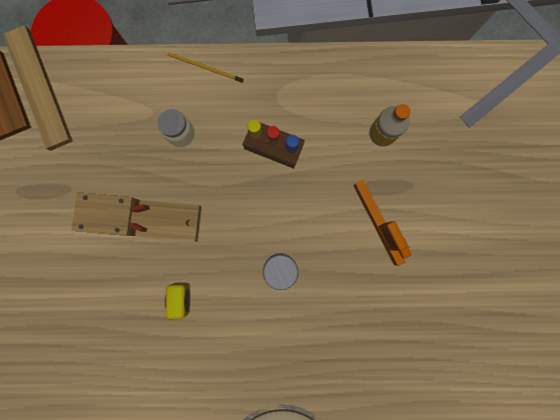

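View pics/scene0.png

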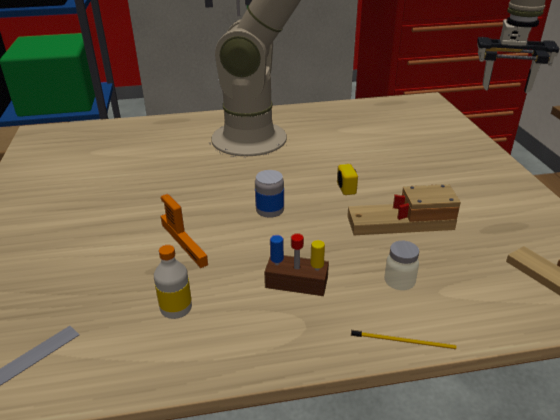

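The top view (left = +y, up = +x) shows the shoe with its toe at (360,184), heel at (402,262) and handle top at about (397,237). The dock's hole is at (190,223), with the mouth near (133,217). The pin head is at (273,132). In the scene view the shoe stands upright and the pin's red head is at (297,242).

```bash
cat > h.py <<'E'
import numpy as np, cv2
from scipy.spatial.transform import Rotation as R
from plant import arm
def rays(n,px,p=None):
    p=p or arm.camera_params(n); px=np.atleast_2d(np.array(px,float))
    u=(px-[p["cx"],p["cy"]])/[p["fx"],p["fy"]]
    if n=="wrist":
        r=np.linalg.norm(u,axis=1,keepdims=True); d=np.c_[u*np.sinc(r/np.pi)**1, np.cos(r)]
    else: d=np.c_[u,np.ones(len(u))]
    d=d*[1,-1,-1]
    return p["xyz"],R.from_rotvec(p["orientation"]).apply(d)
def plane(n,px,z,p=None):
    o,d=rays(n,px,p); return o+d*((z-o[2])/d[:,2])[:,None]
def proj(n,X,p=None):
    p=p or arm.camera_params(n); c=R.from_rotvec(p["orientation"]).inv().apply(np.atleast_2d(X)-p["xyz"])*[1,-1,-1]
    if n=="wrist":
        t=np.arctan2(np.hypot(c[:,0],c[:,1]),c[:,2]); k=(t/np.hypot(c[:,0],c[:,1]))[:,None]; u=c[:,:2]*k
    else: u=c[:,:2]/c[:,2:]
    return u*[p["fx"],p["fy"]]+[p["cx"],p["cy"]]
def tri(n1,a,n2,b):
    o1,d1=rays(n1,a);o2,d2=rays(n2,b);A=np.c_[d1[0],-d2[0]]
    s=np.linalg.lstsq(A,o2-o1,rcond=None)[0];p,q=o1+s[0]*d1[0],o2+s[1]*d2[0];return (p+q)/2,np.linalg.norm(p-q)
E
python3 - <<'E'
from h import *
np.set_printoptions(precision=4,suppress=True)
im=cv2.imread("pics/top0.png"); hsv=cv2.cvtColor(im,cv2.COLOR_BGR2HSV)
m=cv2.inRange(hsv,(5,200,60),(14,255,255)); m[:150]=0
print("roof",plane("top",[(79,193),(133,196),(131,236),(73,232)],.081))
print("deck end",plane("top",[(199,205),(198,241)],.03),"hole",plane("top",[(190,223)],.03))
print("toe",plane("top",[(360,184)],.03),"heel",plane("top",[(402,262)],.03),"handle",plane("top",[(387,222),(403,256)],.1))
print("pin",plane("top",[(273,132)],.121),"scr",plane("top",[(254,127),(292,143)],.111))
print(tri("top",(273,132),"scene",(297,240)))
print("cont",[ (c.reshape(-1,2).min(0),c.reshape(-1,2).max(0),cv2.minAreaRect(c)) for c in cv2.findContours(m,0,2)[0] if len(c)>20])
a=cv2.resize(im[170:275,340:420],None,fx=5,fy=5,interpolation=2); b=cv2.resize(im[180:255,65:210],None,fx=2.7,fy=2.7,interpolation=2)
v=np.zeros((525,800,3),np.uint8); v[:525,:400]=a; v[:b.shape[0],400:400+b.shape[1]]=b[:,:400]
c=cv2.resize(im[110:170,235:315],None,fx=4.5,fy=4.5,interpolation=2); v[220:490,420:780]=c
cv2.imwrite("pics/zoom.png",v)
E
```

```text
roof [[0.5778 0.4136 0.081 ]
 [0.5703 0.3014 0.081 ]
 [0.4879 0.3029 0.081 ]
 [0.4973 0.4221 0.081 ]]
deck end [[0.5555 0.1749 0.03  ]
 [0.477  0.1762 0.03  ]] hole [[0.5162 0.1941 0.03  ]]
toe [[ 0.5982 -0.1796  0.03  ]] heel [[ 0.4274 -0.2639  0.03  ]] handle [[ 0.5098 -0.2153  0.1   ]
 [ 0.4422 -0.244   0.1   ]]
pin [[0.6908 0.0103 0.121 ]] scr [[ 0.7047  0.0488  0.111 ]
 [ 0.6706 -0.0277  0.111 ]]
(array([0.6939, 0.0115, 0.1113]), np.float64(0.002158284336551409))
cont [(array([379, 230], dtype=int32), array([391, 250], dtype=int32), ((384.9078369140625, 240.5748291015625), (22.355831146240234, 2.9342029094696045), 62.241458892822266)), (array([383, 222], dtype=int32), array([410, 258], dtype=int32), ((396.1000671386719, 240.2000274658203), (38.01315689086914, 14.310833930969238), 63.43495178222656))]
```

View pics/zoom.png

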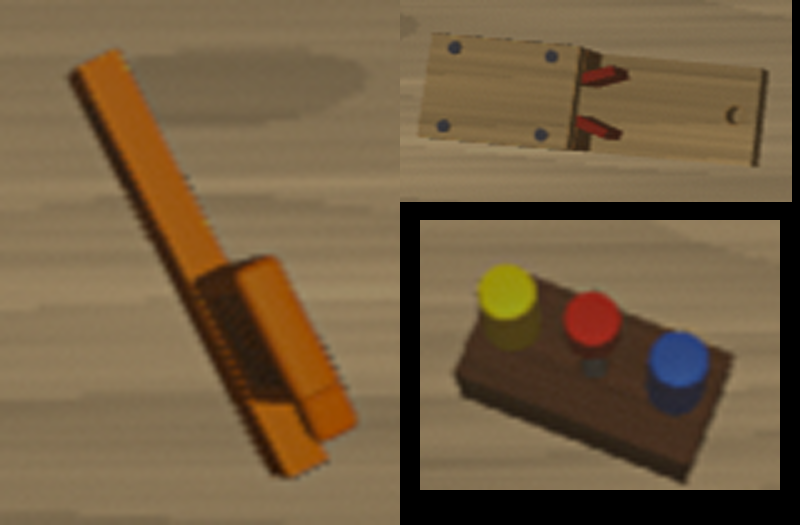

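```bash
python3 - <<'E'
from h import *
np.set_printoptions(precision=4,suppress=True)
r=plane("top",[(77.2,192.2),(132.4,197.4),(128,235.6),(71.7,230)],.081)
e=plane("top",[(200.2,205.9),(196.5,241.1)],.03); h=plane("top",[(189,222.6)],.03)[0]
mouth=(r[1]+r[2])/2; back=(r[0]+r[3])/2; end=e.mean(0)
print("roof mouth",mouth,"back",back,"end",end,"hole",h)
yw=lambda d:np.degrees(np.arctan2(d[1],d[0]))
print("yaws",yw(back-mouth),yw(mouth-end),yw(back-end),yw(r[1]-r[2])+90,yw(e[0]-e[1])+90, "len",np.linalg.norm((back-mouth)[:2]),np.linalg.norm((mouth-end)[:2]))
t=plane("top",[(359.2,182.2),(401.2,263.5)],.03); d=t[0]-t[1]
print("toe,heel",t,yw(d),np.linalg.norm(d)); u=d/np.linalg.norm(d)
print("handle from sole",t[1]+u*.065,t[0]-u*.135)
ht=plane("top",[(340+258/5,170+263/5),(340+338/5,170+415/5)],.1);print("handle top",ht,ht.mean(0),yw(ht[0]-ht[1]))
p=plane("top",[(235+173/4.5,110+100/4.5)],.121); s=plane("top",[(235+88/4.5,110+73/4.5),(235+260/4.5,110+140/4.5)],.111)
print("pin",p,"scr",s,s.mean(0),yw(s[0]-s[1])-90)
st=arm.observe(); T=R.from_rotvec(st["tool_rot"]); print(st["position"],"tool y",yw(T.apply([0,1,0])),"x",yw(T.apply([1,0,0])))
E
```

```text
roof mouth [0.5281 0.3058 0.081 ] back [0.5405 0.4212 0.081 ] end [0.5151 0.1758 0.03  ] hole [0.5171 0.1963 0.03  ]
yaws 83.87098769335324 84.32424769069297 84.11102944116938 85.25433278827718 84.67637199342819 len 0.11602697844961911 0.1306234413407662
toe,heel [[ 0.6022 -0.178   0.03  ]
 [ 0.4242 -0.262   0.03  ]] 25.27428289970238 0.19687851557408242
handle from sole [ 0.483  -0.2343  0.03  ] [ 0.4801 -0.2356  0.03  ]
handle top [[ 0.5085 -0.2244  0.1   ]
 [ 0.448  -0.2533  0.1   ]] [ 0.4783 -0.2389  0.1   ] 25.563417776597912
pin [[0.6903 0.0095 0.121 ]] scr [[ 0.7063  0.0477  0.111 ]
 [ 0.6745 -0.0293  0.111 ]] [0.6904 0.0092 0.111 ] -22.464438448570434
[0.2874 0.6651 0.2178] tool y 66.63983010230409 x 156.63984224643644
```

```bash
python3 -m jog '[[[22,-33,0],-7,93],[[44,-66,0],-14,93],[[66,-99,0],-21,93],[[88,-132,0],-28,93],[[110,-165,0],-35,93]]' 50; python3 -m jog '[[[20,-35,0],-7,93],[[40,-70,0],-14,93],[[60,-105,0],-21,93],[[80,-140,0],-28,93],[[100,-175,0],-35,93]]'; python3 -m jog '[[[0,-40,0],-7,93],[[0,-80,0],-14,93],[[0,-120,0],-21,93],[[0,-160,0],-28,93],[[0,-200,0],-35,93]]'; python3 -m jog '[[[0,-40,0],-6,93],[[0,-80,0],-12,93],[[-5,-120,0],-18,93],[[-10,-160,0],-22,93],[[-15,-200,0],-26,93]]';python3 -m jog '[[[0,-40,0],0,93],[[0,-80,0],0,93],[[0,-120,0],0,93],[[-2,-161,0],0,93],[[-2,-161,0],0,93]]'; python3 - <<'E'
from h import *
s=arm.observe(); T=R.from_rotvec(s["tool_rot"]); y=T.apply([0,1,0]);print(s["time_s"],s["position"],s["q"],np.degrees(np.arctan2(y[1],y[0])))
p=arm.camera_params("wrist"); print(p)
im=arm.read_camera("wrist")[:,:,::-1].copy(); cv2.imwrite("pics/w1.png",im)
E
```

```text
time_s: 0.52
position: [0.3981, 0.4987, 0.2184]
tool_rot: [-1.54, -2.738, 0.001]
ft_force: [-0.0, 0.8, -0.4]
opening: 0.0928
gripper_force: 0.0
time_s: 0.93
position: [0.498, 0.3237, 0.2186]
tool_rot: [-2.292, -2.149, 0.0]
ft_force: [0.4, 0.3, 0.2]
opening: 0.0929
gripper_force: 0.0
time_s: 1.35
position: [0.497, 0.1237, 0.2186]
tool_rot: [-2.832, -1.36, 0.0]
ft_force: [1.5, 0.4, 0.3]
opening: 0.0931
gripper_force: 0.0
time_s: 1.77
position: [0.4819, -0.0761, 0.2186]
tool_rot: [-3.064, -0.692, 0.0]
ft_force: [0.3, 0.2, 0.2]
opening: 0.0933
gripper_force: 0.0
time_s: 2.18
position: [0.4789, -0.2443, 0.2194]
tool_rot: [3.062, 0.681, 0.001]
ft_force: [-0.3, -0.6, 0.5]
opening: 0.093
gripper_force: 0.0
2.1833 [ 0.47894701 -0.24429451  0.21943807] [-0.09759903  0.43441267  0.65131263  2.05727079 -0.37307921  0.76254813
 -0.35088574] -64.9225798616842
{'fx': 325.19226210127806, 'fy': 325.19226210127806, 'cx': 280.7442331445688, 'cy': 211.45994270188126, 'xyz': array([ 0.55145714, -0.20878529,  0.38462767]), 'orientation': array([-0.26701592,  0.16314398, -1.12563285])}
```

View pics/w1.png

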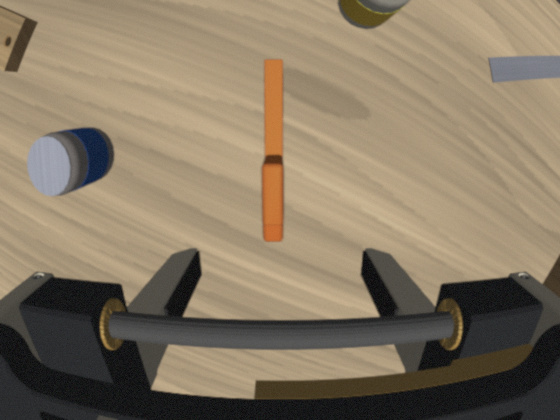

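The wrist view shows the shoe axis running vertically at column 273.5. The toe's top edge is at row 59 and the handle top spans rows 164 to 225/241. The fingers straddle it slightly to the right.

```bash
cat > pose.py <<'E'
from h import *
np.set_printoptions(precision=4,suppress=True)
def pose():
    s=arm.observe(); y=R.from_rotvec(s["tool_rot"]).apply([0,1,0]); print("t",round(s["time_s"],2),"pos",s["position"],"yaw_y",round(float(np.degrees(np.arctan2(y[1],y[0]))),2),"F",s["ft_force"],"open",round(s["opening"],4)); return s
E
python3 - <<'E'
from pose import *
pose()
im=arm.read_camera("wrist")[:,:,::-1].copy(); p=arm.camera_params("wrist")
hsv=cv2.cvtColor(im,cv2.COLOR_BGR2HSV); m=cv2.inRange(hsv,(5,180,60),(16,255,255)); m[:, :230]=0; m[:,320:]=0
for v in (65,90,120,150,170,190,210,220,230,238):
    c=np.flatnonzero(m[v]); 
    if len(c): print(v,c.min(),c.max())
pose(); c=np.flatnonzero(m.any(1)); print(c.min(),c.max())
a=plane("wrist",[(273.7,59),(274,150)],.03,p); b=plane("wrist",[(273.5,164)],.1,p)
d=a[0]-a[1]; yw=np.degrees(np.arctan2(d[1],d[0])); u=d/np.linalg.norm(d); print(a,b,yw)
print("handle: from toe",a[0]-.135*u,"from handle top front",b-.03*u)
E
```

```text
t 2.23 pos [ 0.4793 -0.2404  0.2188] yaw_y -64.81 F [ 0.1919 -0.7398  0.3868] open 0.0929
65 284 284
90 281 281
120 276 276
150 280 280
170 268 284
190 268 285
210 268 285
220 268 285
230 269 285
238 269 285
t 2.28 pos [ 0.4797 -0.2374  0.2184] yaw_y -64.61 F [-0.2654  0.3759 -0.2785] open 0.0924
63 242
[[ 0.6049 -0.1693  0.03  ]
 [ 0.5148 -0.2122  0.03  ]] [[ 0.5108 -0.2151  0.1   ]] 25.44922791899443
handle: from toe [ 0.483  -0.2273  0.03  ] from handle top front [[ 0.4837 -0.228   0.1   ]]
```

```bash
python3 -m jog '[[[2,4,-40],0,93],[[2,4,-80],0,80],[[2,4,-110],0,70],[[2,4,-140],0,60],[[2,4,-166],0,50]]'; python3 -m jog '[[[0,0,0],0,40],[[0,0,0],0,30],[[0,0,0],0,10],[[0,0,0],0,10],[[0,0,0],0,10]]' 50; python3 -m jog '[[[0,0,0],0,10],[[0,0,0],0,10],[[0,0,0],0,10]]'; python3 - <<'E'
from pose import *
pose(); cv2.imwrite("pics/w2.png",arm.read_camera("wrist")[:,:,::-1])
E
```

```text
time_s: 2.7
position: [0.4824, -0.229, 0.0506]
tool_rot: [-3.061, -0.701, 0.002]
ft_force: [0.2, -0.8, 0.2]
opening: 0.0709
gripper_force: 0.0
time_s: 3.12
position: [0.4835, -0.2314, 0.0542]
tool_rot: [3.062, 0.698, 0.003]
ft_force: [-0.7, 0.8, 0.2]
opening: 0.0374
gripper_force: 0.0
time_s: 3.37
position: [0.483, -0.2316, 0.0533]
tool_rot: [3.063, 0.697, 0.002]
ft_force: [0.2, 0.5, 8.6]
opening: 0.0196
gripper_force: 50.0
t 3.37 pos [ 0.483  -0.2316  0.0533] yaw_y -64.36 F [0.1678 0.5344 8.6181] open 0.0196
```

```bash
python3 -m jog '[[[0,0,20],0,10],[[0,0,55],0,10],[[0,0,90],0,10],[[0,0,125],0,10],[[0,0,150],0,10]]'; python3 -m jog '[[[3,35,0],5,10],[[6,72,0],11,10],[[9,109,0],17,10],[[12,146,0],23,10],[[15,183,0],29,10]]';python3 -m jog '[[[3,37,0],6,10],[[6,74,0],12,10],[[9,111,0],18,10],[[12,148,0],24,10],[[13,185,0],29,10]]';python3 -m jog '[[[0,6,-5],0.6,10],[[0,6,-20],0.6,10],[[0,6,-40],0.6,10],[[0,6,-40],0.6,10]]'; python3 - <<'E'
from pose import *
pose(); p=arm.camera_params("wrist"); im=arm.read_camera("wrist")[:,:,::-1]; print(p["xyz"],p["orientation"]);cv2.imwrite("pics/w3.png",im)
E
```

```text
time_s: 3.83
position: [0.4823, -0.2318, 0.2051]
tool_rot: [3.063, 0.696, 0.001]
ft_force: [1.3, 0.4, -1.9]
opening: 0.02
gripper_force: 50.0
time_s: 4.25
position: [0.497, -0.0467, 0.2028]
tool_rot: [-2.788, -1.448, 0.0]
ft_force: [1.0, 0.5, -2.5]
opening: 0.0195
gripper_force: 50.0
time_s: 4.67
position: [0.5103, 0.1383, 0.2027]
tool_rot: [2.336, 2.101, -0.0]
ft_force: [0.7, -0.3, -2.5]
opening: 0.0195
gripper_force: 50.0
time_s: 5.0
position: [0.5086, 0.1423, 0.16]
tool_rot: [-2.329, -2.107, 0.007]
ft_force: [-0.4, -0.4, -1.4]
opening: 0.0197
gripper_force: 50.0
t 5.0 pos [0.5086 0.1423 0.16  ] yaw_y -5.73 F [-0.4275 -0.3857 -1.4142] open 0.0197
[0.5166 0.2237 0.3251] [-0.2976  0.0194 -0.0991]
```

View pics/w3.png

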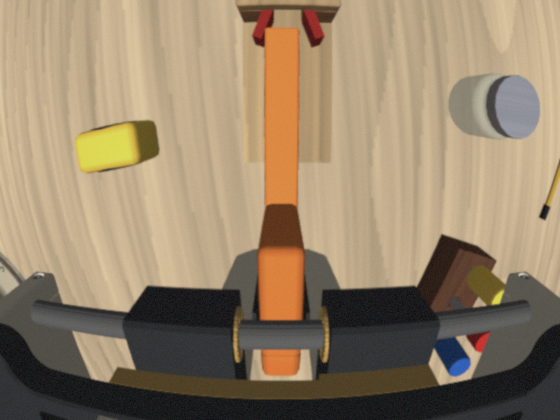

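The wrist view shows the shoe held level and straight over the deck. The toe's top edge is at (266–299, 29). The deck's near end is at (248,162)–(331,162), and the flares sit at columns 257–272 and 303–323.

```bash
python3 - <<'E'
from pose import *
s=arm.observe(); p=dict(arm.camera_params("wrist"),xyz=np.array([0.5166,0.2237,0.3251]),orientation=np.array([-0.2976,0.0194,-0.0991]))
P=lambda px,z:plane("wrist",px,z,p)
d=P([(248,162),(331,162)],.03); rf=P([(237.5,9),(340,9)],.081); print("deck end",d,d.mean(0)); print("roof front",rf,rf.mean(0))
toe=P([(266,29),(299,29)],.137); tb=P([(264.5,200),(298.5,200)],.137); print("toe",toe,toe.mean(0),"sole back",tb.mean(0))
y=lambda a:np.degrees(np.arctan2(a[1],a[0])); print("dock yaw",y(rf.mean(0)-d.mean(0)),y(d[1]-d[0])+90,"shoe",y(toe.mean(0)-tb.mean(0)),np.linalg.norm(rf.mean(0)-d.mean(0)))
im=cv2.imread("pics/w3.png"); cv2.imwrite("pics/w3z.png",cv2.resize(im[0:175,215:365],None,fx=3.4,fy=3.4,interpolation=2))
E
```

```text
deck end [[0.4811 0.1838 0.03  ]
 [0.557  0.1764 0.03  ]] [0.519  0.1801 0.03  ]
roof front [[0.4917 0.3097 0.081 ]
 [0.5681 0.3027 0.081 ]] [0.5299 0.3062 0.081 ]
toe [[0.5125 0.2751 0.137 ]
 [0.5312 0.2732 0.137 ]] [0.5218 0.2742 0.137 ] sole back [0.5111 0.1734 0.137 ]
dock yaw 85.06369803313301 84.4376817613031 shoe 83.93223090972234 0.13647236032116786
```

View pics/w3z.png

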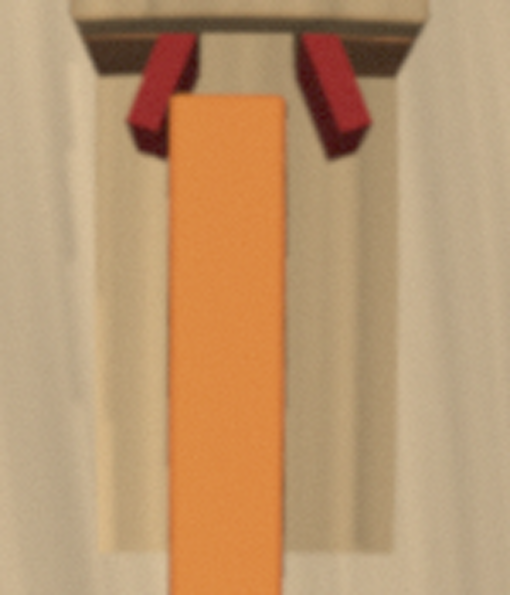

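The crop shows deck edges at columns 97 and 395 of the end row (full-image 243.5/331.2), the flare's inner mouth at 273/302 and the toe at 265–299. I'll recompute with these.

```bash
python3 - <<'E'
from pose import *
p=dict(arm.camera_params("wrist"),xyz=np.array([0.5166,0.2237,0.3251]),orientation=np.array([-0.2976,0.0194,-0.0991]))
P=lambda px,z:plane("wrist",px,z,p)
z=lambda L:[(215+a/3.4,b/3.4) for a,b in L]
d=P(z([(97,551),(395,551)]),.03); d2=P(z([(97,100),(397,100)]),.03); rf=P(z([(72,18),(428,18)]),.081); fl=P(z([(198,35),(297,35)]),.066)
toe=P(z([(170,95),(285,95)]),.137).mean(0); tb=P(z([(170,550),(284,550)]),.137).mean(0)
y=lambda a:np.degrees(np.arctan2(a[1],a[0]))
for n,a in zip("deck deck2 roof flare".split(),(d,d2,rf,fl)): print(n,a.mean(0),np.linalg.norm(a[1]-a[0]),y(a[1]-a[0])+90)
c=[a.mean(0) for a in (d,d2,rf,fl)]; print("yaw",y(c[1]-c[0]),y(c[2]-c[0]),y(c[3]-c[0]),"toe",toe,"shoe yaw",y(toe-tb))
for Y in (84.2,84.7):
    u=np.array([np.cos(np.radians(Y)),np.sin(np.radians(Y))]); n=np.array([-u[1],u[0]])
    print(Y,"lateral(+left): ",[round(float((q[:2]-c[3][:2])@n*1000),1) for q in c+[toe,tb]],"along",[round(float((q[:2]-c[2][:2])@u*1000),1) for q in c+[toe]])
E
```

```text
deck [0.5171 0.1803 0.03  ] 0.08057589985308994 84.39864763091319
deck2 [0.5295 0.3029 0.03  ] 0.07913142344499256 84.64114089609723
roof [0.5301 0.3094 0.081 ] 0.07849553323941004 84.76443286607437
flare [0.5296 0.309  0.066 ] 0.02293803455270849 84.69006231283377
yaw 84.18584118412672 84.23492500829381 84.42006067816033 toe [0.5216 0.2749 0.137 ] shoe yaw 84.19072289875936
84.2 lateral(+left):  [-0.5, -0.5, -0.4, 0.0, 4.6, 4.6] along [-129.8, -6.5, 0.0, -0.5, -35.3]
84.7 lateral(+left):  [0.6, -0.5, -0.4, 0.0, 4.9, 5.6] along [-129.8, -6.5, 0.0, -0.5, -35.2]
```

```bash
python3 -m jog '[[[5,-0.5,-20],0,10],[[5,-0.5,-40],0,10],[[5,-0.5,-60],0,10],[[5,-0.5,-70],0,10],[[5,-0.5,-70],0,10]]'; python3 -m jog '[[[0,0,-2],0,10],[[0,0,-4],0,10],[[0,0,-4],0,10]]';python3 -m jog '[[[0,0,-1],0,10],[[0,0,-2],0,10],[[0,0,-2],0,10]]'; python3 - <<'E'
from pose import *
for i in range(4): s=pose(); arm.read_camera("top")
print(s["q"])
E
```

```text
time_s: 5.47
position: [0.5149, 0.1415, 0.0916]
tool_rot: [-2.33, -2.105, 0.004]
ft_force: [-0.1, -0.6, -1.7]
opening: 0.0198
gripper_force: 50.0
time_s: 5.72
position: [0.516, 0.1421, 0.0894]
tool_rot: [2.33, 2.106, 0.002]
ft_force: [0.4, 0.1, -1.6]
opening: 0.0195
gripper_force: 50.0
time_s: 5.97
position: [0.5156, 0.1422, 0.0869]
tool_rot: [2.33, 2.107, 0.001]
ft_force: [0.6, -0.1, -1.6]
opening: 0.0197
gripper_force: 50.0
t 5.97 pos [0.5156 0.1422 0.0869] yaw_y -5.76 F [ 0.5718 -0.1025 -1.5502] open 0.0197
t 6.02 pos [0.5156 0.1421 0.0868] yaw_y -5.76 F [-0.4898 -0.1014 -0.8707] open 0.02
t 6.07 pos [0.5156 0.1421 0.0868] yaw_y -5.76 F [-0.6357 -0.3394 -0.9385] open 0.0197
t 6.12 pos [0.5156 0.1421 0.0868] yaw_y -5.76 F [-0.8742  0.4221 -0.9555] open 0.0199
[-0.5442  0.5834  0.2453  2.1564 -0.3227  0.4354 -0.1444]
```

```bash
python3 - <<'E'
from pose import *
pose(); p=arm.camera_params("wrist"); im=arm.read_camera("wrist")[:,:,::-1]; cv2.imwrite("pics/w4.png",im)
hsv=cv2.cvtColor(np.ascontiguousarray(im),cv2.COLOR_BGR2HSV); o=cv2.inRange(hsv,(7,120,100),(17,255,255)); r=cv2.inRange(hsv,(0,150,90),(4,255,255))|cv2.inRange(hsv,(174,150,90),(180,255,255))
for v in range(10,120,8):
    a=np.flatnonzero(o[v,220:350])+220; b=np.flatnonzero(r[v,220:350])+220; L=b[b<282];Q=b[b>=282]
    print(v,"o",(a.min(),a.max()) if len(a) else "","r",(L.min(),L.max()) if len(L) else "",(Q.min(),Q.max()) if len(Q) else "")
E
```

```text
t 6.17 pos [0.5155 0.1421 0.0867] yaw_y -5.76 F [-0.0266 -0.0102 -1.271 ] open 0.02
10 o  r (np.int64(234), np.int64(241)) (np.int64(314), np.int64(320))
18 o  r  
26 o  r  
34 o (np.int64(264), np.int64(298)) r  
42 o (np.int64(264), np.int64(298)) r  
50 o (np.int64(264), np.int64(299)) r  
58 o (np.int64(264), np.int64(299)) r  
66 o (np.int64(264), np.int64(298)) r  
74 o (np.int64(264), np.int64(298)) r  
82 o (np.int64(264), np.int64(298)) r  
90 o (np.int64(264), np.int64(298)) r  
98 o (np.int64(264), np.int64(298)) r  
106 o (np.int64(264), np.int64(298)) r  
114 o (np.int64(264), np.int64(298)) r
```

```bash
python3 -m jog '[[[-2.2,0.2,0],0,10],[[-2.2,0.2,-1],0,10],[[-2.2,0.2,-1],0,10],[[-2.2,0.2,-1],0,10]]'; python3 -m jog '[[[0.8,8,0],0.1,10],[[1.6,16,0],0.1,10],[[2.4,24,0],0.1,10],[[3.2,32,0],0.1,10],[[3.2,32,0],0.1,10]]'; python3 -m jog '[[[0.8,8,0],0,10],[[1.6,16,0],0,10],[[2.4,24,0],0,10],[[2.4,24,0],0,10]]'; python3 - <<'E'
from pose import *
pose()
E
```

```text
time_s: 6.55
position: [0.5132, 0.1422, 0.0855]
tool_rot: [-2.33, -2.107, 0.0]
ft_force: [0.1, 1.0, -1.4]
opening: 0.0199
gripper_force: 50.0
time_s: 6.97
position: [0.5167, 0.177, 0.0855]
tool_rot: [-2.325, -2.112, -0.001]
ft_force: [0.4, -0.0, -1.9]
opening: 0.0195
gripper_force: 50.0
time_s: 7.3
position: [0.5191, 0.2006, 0.0855]
tool_rot: [-2.326, -2.111, -0.001]
ft_force: [-0.1, 0.6, -2.6]
opening: 0.02
gripper_force: 50.0
t 7.3 pos [0.5191 0.2006 0.0855] yaw_y -5.54 F [-0.1021  0.6442 -2.6086] open 0.02
```

```bash
python3 -m jog '[[[1,10,0],0,10],[[2,20,0],0,10],[[3,30,0],0,10],[[4,40,0],0,10],[[5,50,0],0,10]]'; python3 -m jog '[[[0.6,6,0],0,10],[[1.2,12,0],0,10],[[1.8,18,0],0,10],[[1.8,18,0],0,10]]';python3 -m jog '[[[0.2,2,0],0,10],[[0.4,4,0],0,10],[[0.6,6,0],0,10],[[0.8,8,0],0,10],[[0.8,8,0],0,10]]'; python3 -m jog '[[[0.2,2,0],0,10],[[0.4,4,0],0,10],[[0.4,4,0],0,10]]'; python3 - <<'E'
from pose import *
pose()
E
```

```text
time_s: 7.72
position: [0.524, 0.2496, 0.0856]
tool_rot: [-2.328, -2.109, -0.0]
ft_force: [-0.4, -0.3, -2.2]
opening: 0.0198
gripper_force: 50.0
time_s: 8.05
position: [0.5257, 0.2677, 0.0855]
tool_rot: [-2.327, -2.11, -0.001]
ft_force: [-0.5, 0.5, -1.6]
opening: 0.0199
gripper_force: 50.0
time_s: 8.47
position: [0.5266, 0.2746, 0.0856]
tool_rot: [-2.328, -2.109, -0.0]
ft_force: [0.5, 0.1, -1.0]
opening: 0.0198
gripper_force: 50.0
time_s: 8.72
position: [0.5267, 0.2753, 0.0858]
tool_rot: [2.33, 2.106, -0.005]
ft_force: [-1.2, -8.5, 3.2]
opening: 0.0199
gripper_force: 50.0
t 8.72 pos [0.5267 0.2753 0.0858] yaw_y -5.78 F [-1.1605 -8.4818  3.1589] open 0.0199
```

```bash
python3 -m jog '[[[0,0,-1],0,10],[[0,0,-2],0,10],[[0,0,-3],0,10],[[0,0,-3],0,10]]'; python3 -m jog '[[[0.1,1,0],0,10],[[0.2,2,0],0,10],[[0.2,2,0],0,10]]'; python3 - <<'E'
from pose import *
pose()
E
```

```text
time_s: 9.05
position: [0.5271, 0.2751, 0.0834]
tool_rot: [2.33, 2.105, -0.003]
ft_force: [-1.7, -11.3, 8.6]
opening: 0.0196
gripper_force: 50.0
time_s: 9.3
position: [0.5272, 0.2752, 0.0835]
tool_rot: [2.331, 2.103, -0.006]
ft_force: [-3.6, -16.8, 12.1]
opening: 0.0198
gripper_force: 50.0
t 9.3 pos [0.5272 0.2752 0.0835] yaw_y -5.9 F [ -3.6242 -16.8085  12.0978] open 0.0198
```

```bash
python3 -m jog '[[[0,0,0],0,30],[[0,0,0],0,45],[[0,0,0],0,60],[[0,0,1],0,60],[[0,0,3],0,60]]'; python3 -m jog '[[[0,-5,20],0,60],[[0,-20,55],0,60],[[0,-60,85],0,60],[[0,-100,85],0,60],[[0,-100,85],0,60]]'; python3 -m jog '[[[0,0,0],0,60],[[0,0,0],0,60]]'; python3 - <<'E'
from pose import *
pose(); p=arm.camera_params("wrist"); im=arm.read_camera("wrist")[:,:,::-1]; print(repr(p["xyz"]),repr(p["orientation"]));cv2.imwrite("pics/w5.png",im)
E
```

```text
time_s: 9.72
position: [0.527, 0.2807, 0.0855]
tool_rot: [-2.328, -2.11, 0.0]
ft_force: [-0.4, 0.3, 0.2]
opening: 0.0484
gripper_force: 0.0
time_s: 10.13
position: [0.528, 0.1737, 0.1731]
tool_rot: [2.333, 2.1, 0.003]
ft_force: [-0.8, -1.4, -0.0]
opening: 0.0599
gripper_force: 0.0
time_s: 10.3
position: [0.5272, 0.1806, 0.1708]
tool_rot: [-2.329, -2.108, -0.001]
ft_force: [-0.6, -0.5, -0.0]
opening: 0.0599
gripper_force: 0.0
t 10.3 pos [0.5272 0.1806 0.1708] yaw_y -5.7 F [-0.6422 -0.4697 -0.0244] open 0.0599
array([0.5344, 0.2616, 0.3361]) array([-0.2948,  0.015 , -0.0992])
```

View pics/w5.png

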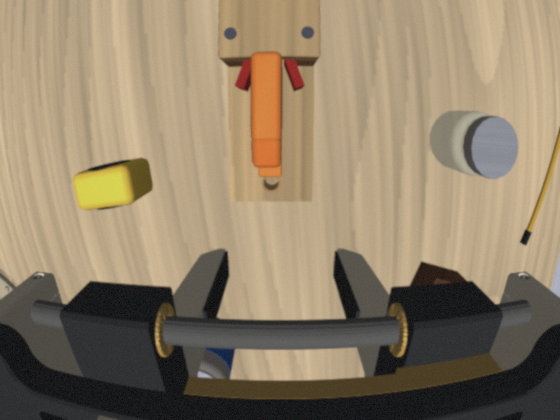

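The shoe is home, upright in the slot. The hole is uncovered behind the heel at about (271,184), and the deck's end edge is at row 201, columns 235–312.

```bash
python3 - <<'E'
from pose import *
p=dict(arm.camera_params("wrist"),xyz=np.array([0.5344,0.2616,0.3361]),orientation=np.array([-0.2948,0.015,-0.0992]))
P=lambda px,z:plane("wrist",px,z,p)
im=cv2.imread("pics/w5.png"); g=cv2.cvtColor(im,cv2.COLOR_BGR2GRAY)
print(g[174:206,271]); print(g[184,255:290]); print(g[196,228:242],g[196,305:320])
h=P([(271,183.5)],.03)[0]; e=P([(234.5,201),(312.5,201)],.03); print("hole",h,"end",e.mean(0), e.mean(0)[:2]+.018*np.array([.0993,.995]))
print("heel top/bot", P([(271,176.5)],.06),P([(271,177)],.03))
q=p; print("pin head predicted px", proj("wrist",[0.6904,.0093,.121]))
E
```

```text
[149 143 136 141 143 144 144 145 144 141 119  87  69  69  71  82 117 138
 142 151 149 149 149 148 150 150 151 164 172 176 181 180]
[169 168 165 163 166 162 153 144 121  95  70  73  79  89 103 110 119 118
 115 103  92  78  85 115 133 144 147 148 146 148 145 143 147 148 146]
[165 170 175 179 177 173 166 161 156 156 155 156 158 159] [139 142 145 146 148 147 151 160 171 171 169 169 172 173 173]
hole [0.5185 0.1979 0.03  ] end [0.519  0.1804 0.03  ] [0.5208 0.1983]
heel top/bot [[0.5207 0.2103 0.06  ]] [[0.5192 0.2043 0.03  ]]
pin head predicted px [[455.6968 370.3949]]
```

```bash
python3 -m jog '[[[25,-27,15],-4,60],[[52,-55,30],-8,60],[[80,-84,30],-12,60],[[108,-113,30],-16,60],[[136,-142,30],-16.8,60]]'; python3 -m jog '[[[15,-15,0],0,60],[[27,-29,0],0,60],[[27,-29,0],0,60],[[27,-29,0],0,60],[[27,-29,0],0,60]]'; python3 - <<'E'
from pose import *
arm.read_camera("top"); pose(); p=arm.camera_params("wrist"); im=np.ascontiguousarray(arm.read_camera("wrist")[:,:,::-1]); cv2.imwrite("pics/w6.png",im)
print(proj("wrist",[[.6904,.0093,.121]],p))
hsv=cv2.cvtColor(im,cv2.COLOR_BGR2HSV); r=cv2.inRange(hsv,(0,150,60),(4,255,255))|cv2.inRange(hsv,(174,150,60),(180,255,255))
y=cv2.inRange(hsv,(25,150,60),(35,255,255)); b=cv2.inRange(hsv,(105,150,60),(130,255,255))
for n,m in (("r",r),("y",y),("b",b)):
    k,l,st,c=cv2.connectedComponentsWithStats(m)
    for i in range(1,k):
        if st[i,4]>60: print(n,st[i],c[i])
E
```

```text
time_s: 10.77
position: [0.6645, 0.0395, 0.2]
tool_rot: [-2.611, -1.745, 0.0]
ft_force: [0.3, 0.4, 0.4]
opening: 0.0599
gripper_force: 0.0
time_s: 11.18
position: [0.6895, 0.0116, 0.1996]
tool_rot: [-2.608, -1.748, 0.002]
ft_force: [-0.6, 0.0, 0.8]
opening: 0.0599
gripper_force: 0.0
t 11.23 pos [0.6895 0.0117 0.1999] yaw_y -22.32 F [ 0.3757 -0.0805 -0.5839] open 0.0595
[[284.326  221.7904]]
r [ 56   8  28  22 304] [68.5592 19.1546]
r [270 198  33  36 923] [285.8451 215.5016]
y [270 148  33  33 633] [286.9526 164.9558]
b [272 232  28  41 945] [285.0709 252.5831]
b [ 71 253  49  30 794] [ 97.8275 267.4635]
```

View pics/w6.png

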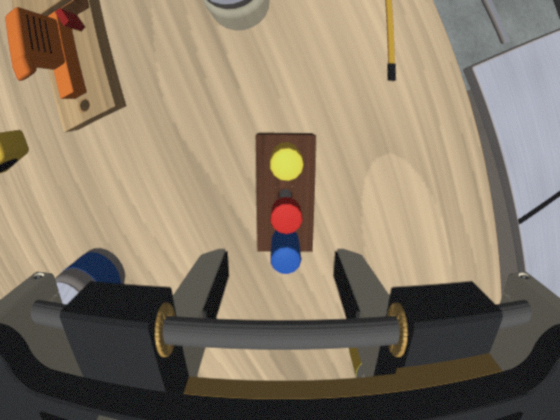

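The wrist view shows the block aligned with the image, the red head centred at (286,215) between yellow (287,164) and blue (285,260). The fingers flank it at columns 228 and 334.

```bash
python3 - <<'E'
from pose import *
s=pose(); print(plane("wrist",[(286,214.5)],.121),plane("wrist",[(286.5,164.5),(285.2,260)],.111),plane("wrist",[(286.5,164.5),(285.2,260)],.111).mean(0))
print("TCP px",proj("wrist",[s["position"],s["position"]-[0,0,.08]]))
E
```

```text
t 11.28 pos [0.6895 0.0115 0.2002] yaw_y -22.32 F [-0.9363 -0.397   0.2915] open 0.0598
[[0.6939 0.0142 0.121 ]] [[ 0.7088  0.0494  0.111 ]
 [ 0.6768 -0.0267  0.111 ]] [0.6928 0.0113 0.111 ]
TCP px [[282.3341 263.7183]
 [282.0124 219.2211]]
```

```bash
python3 -m jog '[[[3,0.5,-30],0,60],[[3,0.5,-60],0,60],[[3,0.5,-90],0,60],[[3,0.5,-110],0,55],[[3,0.5,-110],0,45]]'; python3 -m jog '[[[0,0,0],0,38],[[0,0,0],0,32],[[0,0,0],0,28],[[0,0,0],0,20],[[0,0,0],0,16]]' 40; python3 -m jog '[[[0,0,0],0,15],[[0,0,0],0,15]]'; python3 - <<'E'
from pose import *
pose(); arm.read_camera("top"); s=pose(); print(s["gripper_force"])
E
```

```text
time_s: 11.7
position: [0.6901, 0.0117, 0.0865]
tool_rot: [-2.607, -1.747, 0.009]
ft_force: [-0.0, -0.3, 0.1]
opening: 0.0523
gripper_force: 0.0
time_s: 12.12
position: [0.6939, 0.0099, 0.0923]
tool_rot: [2.611, 1.746, 0.003]
ft_force: [-0.3, 1.2, 6.1]
opening: 0.0255
gripper_force: 40.0
time_s: 12.28
position: [0.6939, 0.0099, 0.0922]
tool_rot: [2.611, 1.746, 0.003]
ft_force: [-1.0, 0.6, 6.5]
opening: 0.0254
gripper_force: 40.0
t 12.28 pos [0.6939 0.0099 0.0922] yaw_y -22.46 F [-1.017   0.6284  6.5095] open 0.0254
t 12.33 pos [0.694  0.0098 0.0922] yaw_y -22.47 F [0.4023 0.5019 6.8807] open 0.0252
40.00181436538696
```

```bash
python3 -m jog '[[[0,0,15],0,15],[[0,0,45],0,15],[[0,0,80],0,15],[[0,0,115],0,15],[[0,0,130],0,15]]'; python3 -m jog '[[[-25,27,0],4,15],[[-52,56,0],8,15],[[-80,86,0],12,15],[[-108,116,0],16,15],[[-136,146,0],16.8,15]]'; python3 -m jog '[[[-20,22,0],0,15],[[-39,42,-20],0,15],[[-39,42,-50],0,15],[[-39,42,-70],0,15],[[-39,42,-70],0,15]]';  python3 -m jog '[[[0,0,0],0,15],[[0,0,0],0,15]]'; python3 - <<'E'
from pose import *
pose(); p=arm.camera_params("wrist"); im=arm.read_camera("wrist")[:,:,::-1]; print(repr(p["xyz"]),repr(p["orientation"]));cv2.imwrite("pics/w7.png",im)
p=arm.camera_params("scene"); im=arm.read_camera("scene")[:,:,::-1]; cv2.imwrite("pics/s7.png",im)
w=cv2.imread("pics/w7.png")
a=cv2.resize(w[120:330,190:380],None,fx=2,fy=2,interpolation=2)
b=cv2.resize(im[130:250,330:470],None,fx=3,fy=3.5,interpolation=2)
v=np.zeros((420,800,3),np.uint8); v[:420,:380]=a; v[:420,380:800]=b; cv2.imwrite("pics/z7.png",v)
E
```

```text
time_s: 12.75
position: [0.6947, 0.0091, 0.2258]
tool_rot: [2.61, 1.744, 0.008]
ft_force: [0.8, -0.7, -0.6]
opening: 0.0251
gripper_force: 40.0
time_s: 13.17
position: [0.5557, 0.1566, 0.2212]
tool_rot: [2.325, 2.113, 0.002]
ft_force: [0.8, 0.8, -0.9]
opening: 0.0252
gripper_force: 40.0
time_s: 13.58
position: [0.516, 0.1979, 0.148]
tool_rot: [-2.326, -2.11, 0.007]
ft_force: [-1.1, 0.1, -1.2]
opening: 0.0255
gripper_force: 40.0
time_s: 13.75
position: [0.519, 0.1974, 0.1518]
tool_rot: [2.329, 2.107, 0.002]
ft_force: [-0.2, 0.0, -0.3]
opening: 0.0254
gripper_force: 40.0
t 13.75 pos [0.519  0.1974 0.1518] yaw_y -5.72 F [-0.2049  0.0089 -0.2839] open 0.0254
array([0.5261, 0.2785, 0.3171]) array([-0.2952,  0.0139, -0.0997])
```

View pics/z7.png

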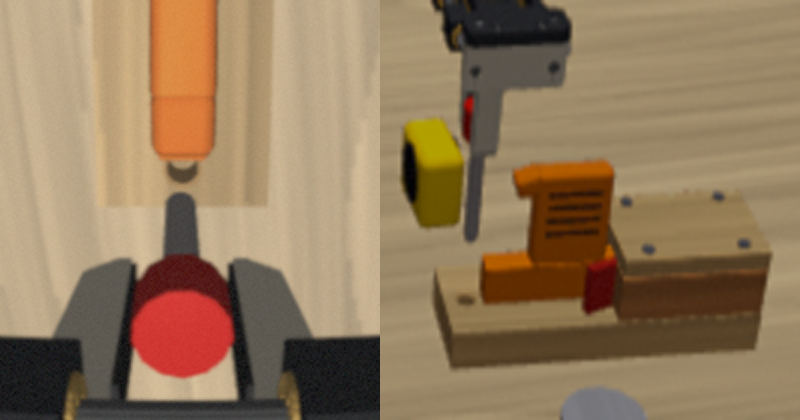

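The left crop (wrist) shows the pin's foot at about (180,197) and the hole at (182,171). The right crop (scene) shows the foot at (471,239) and the hole at (466,299), with the shoe fully home.

```bash
python3 - <<'E'
from pose import *
p=dict(arm.camera_params("wrist"),xyz=np.array([0.5261,0.2785,0.3171]),orientation=np.array([-0.2952,0.0139,-0.0997]))
wz=lambda a,b:(190+a/2,120+b/2); sz=lambda a,b:(330+a/3,130+b/3.5)
for n,z,px,q in (("wrist",.03,wz(182,171),p),("wrist",.0766,wz(180.5,197),p),("wrist",.156,wz(182,255),p),("scene",.03,sz(466-380,299),None),("scene",.0766,sz(471-380,239),None),("scene",.12,sz(479.5-380,165),None)): print(n,z,plane(n,[px],z,q))
print(proj("wrist",[[.519,.1974,.0766],[.5187,.198,.03]],p),wz(180.5,197),wz(182,171))
print(proj("scene",[[.519,.1974,.0766],[.5187,.198,.03]]),sz(91,239),sz(86,299))
print("tri foot",tri("top",(0,0),"scene",(0,0))[1])
E
```

```text
wrist 0.03 [[0.5184 0.1972 0.03  ]]
wrist 0.0766 [[0.518  0.2    0.0766]]
wrist 0.156 [[0.5194 0.2095 0.156 ]]
scene 0.03 [[0.5233 0.1997 0.03  ]]
scene 0.0766 [[0.5201 0.2011 0.0766]]
scene 0.12 [[0.4978 0.2116 0.12  ]]
[[281.8131 221.5305]
 [281.2163 204.6484]] (280.25, 218.5) (281.0, 205.5)
[[358.6626 198.1944]
 [357.4061 214.4263]] (360.3333333333333, 198.28571428571428) (358.6666666666667, 215.42857142857144)
tri foot 0.5444138161711004
```

```bash
python3 -m jog '[[[0,-0.8,-12],0,15],[[0,-0.8,-24],0,15],[[0,-0.8,-36],0,15],[[0,-0.8,-42],0,15],[[0,-0.8,-42],0,15]]'; python3 -m jog '[[[0,0,-2],0,15],[[0,0,-4],0,15],[[0,0,-6],0,15],[[0,0,-6],0,15]]'; python3 -m jog '[[[0,0,-2],0,15],[[0,0,-4],0,15],[[0,0,-4],0,15]]'
```

```text
time_s: 14.27
position: [0.5181, 0.1967, 0.1084]
tool_rot: [-2.329, -2.108, 0.001]
ft_force: [-0.9, 0.0, -1.1]
opening: 0.0252
gripper_force: 40.0
time_s: 14.6
position: [0.5182, 0.197, 0.1027]
tool_rot: [2.328, 2.109, 0.0]
ft_force: [0.5, -1.0, 0.2]
opening: 0.0253
gripper_force: 40.0
time_s: 14.85
position: [0.5184, 0.197, 0.0985]
tool_rot: [2.328, 2.109, 0.001]
ft_force: [0.9, 0.3, -0.2]
opening: 0.0254
gripper_force: 40.0
```

```bash
python3 -m jog '[[[0,0,-3],0,15],[[0,0,-6],0,15],[[0,0,-9],0,15],[[0,0,-12],0,15],[[0,0,-12],0,15]]'; python3 -m jog '[[[0,0,-3],0,15],[[0,0,-6],0,15],[[0,0,-8],0,15],[[0,0,-8],0,15]]'; python3 -m jog '[[[0,0,-1],0,15],[[0,0,-2],0,15],[[0,0,-2],0,15]]'
```

```text
time_s: 15.27
position: [0.5183, 0.1969, 0.086]
tool_rot: [2.328, 2.109, -0.0]
ft_force: [2.0, -0.1, -2.8]
opening: 0.0252
gripper_force: 40.0
time_s: 15.6
position: [0.5183, 0.1969, 0.0782]
tool_rot: [2.328, 2.109, 0.0]
ft_force: [2.2, 0.0, -3.1]
opening: 0.0253
gripper_force: 40.0
time_s: 15.85
position: [0.5185, 0.1971, 0.0771]
tool_rot: [2.329, 2.109, 0.001]
ft_force: [1.9, 0.1, 6.1]
opening: 0.0258
gripper_force: 40.0
```

```bash
python3 -m jog '[[[0,0,0],0,40],[[0,0,0],0,50],[[0,0,0],0,60],[[0,0,0],0,60],[[0,0,0],0,60]]'; python3 -m jog '[[[0,0,15],0,60],[[0,0,50],0,60],[[0,0,90],0,60],[[0,0,120],0,60],[[0,0,120],0,60]]'; python3 -m jog '[[[0,-30,0],0,60],[[0,-70,0],0,60],[[0,-100,0],0,60],[[0,-100,0],0,60],[[0,-100,0],0,60]]'; python3 - <<'E'
from pose import *
pose(); s=arm.read_camera("scene")[:,:,::-1]; w=arm.read_camera("wrist")[:,:,::-1]
v=np.zeros((420,800,3),np.uint8); v[:,:400]=cv2.resize(s[130:250,340:460],(400,420)); v[:,400:]=cv2.resize(w[0:250,160:400],(400,420)); cv2.imwrite("pics/end.png",v)
E
```

```text
time_s: 16.27
position: [0.5178, 0.1969, 0.0765]
tool_rot: [-2.328, -2.109, 0.001]
ft_force: [-0.6, 0.8, -0.5]
opening: 0.0538
gripper_force: 0.0
time_s: 16.68
position: [0.5206, 0.1975, 0.2019]
tool_rot: [2.328, 2.107, 0.012]
ft_force: [0.9, -0.1, 1.0]
opening: 0.0603
gripper_force: 0.0
time_s: 17.1
position: [0.5179, 0.0953, 0.1966]
tool_rot: [-2.332, -2.105, 0.001]
ft_force: [0.3, 0.9, -0.3]
opening: 0.0599
gripper_force: 0.0
t 17.1 pos [0.5179 0.0953 0.1966] yaw_y -5.87 F [ 0.2718  0.8677 -0.3343] open 0.0599
```

View pics/end.png

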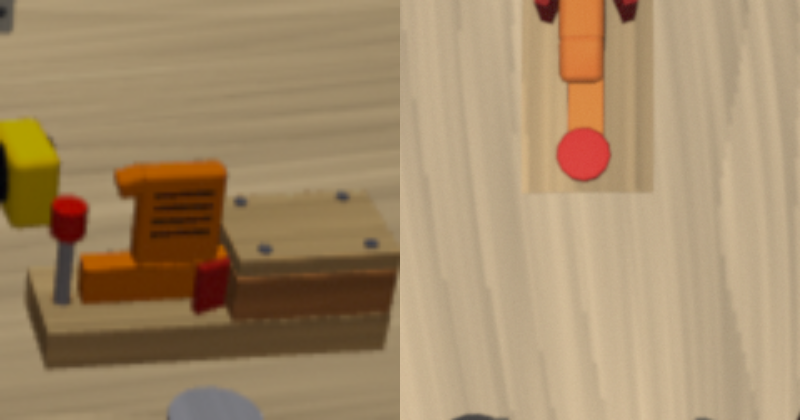

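The final view shows the shoe home in the slot and the pin upright and fully down behind the heel (left crop, head at (69,218)). The gripper is clear of everything.

```bash
python3 -c "
from plant import arm
print(arm.sign_off())"
```

```text
the job is handed in; nothing more can be done
None
```

The job is handed in at about 17 s on the robot's clock: the push shoe is home against the stop, the keeper pin is upright and fully down in the hole behind its heel, the gripper is clear of everything, and I touched none of the four items to be left alone.

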